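Bring the open cup under the dripper and open the brew valve

ROBOT

A 7-joint arm with a two-finger parallel gripper is mounted at the origin on the work surface. World frame = base frame: x ahead of the robot, y to its left, z up, the work surface at z = 0. Lengths are in m, angles in rad, forces in N, time in s.
With the tool pointing down it reaches from about 0.4 to 0.875 m from the base axis. Payload 6.5 kg.
Tool frame: the origin (TCP) lies at the very end of the fingers, on their centre line; the grasp point (between the pads) lies 19 mm behind it; z points along the fingers, y is the line along which they close (so a half turn about z gives the same grasp; the last joint's range is limited). The gripper opens to 88 mm and grips with 3 to 60 N. Pads are 18 mm wide; open, the fingers measure 123 mm over their backs; the gripper's body (75 mm by 187 mm) begins 45 mm behind the grasp point.
Start: joints at [-1.301, 0.536, -0.004, 1.538, 0.003, 1.067, -0.071], TCP at [0.214, 0.614, 0.239] pointing down, gripper open.
Joint ranges: [-2.7, 2.7], [-0.37, 2.16], [-1.27, 1.26], [0.24, 2.4], [-1.31, 4.45], [0.19, 1.91], [-2.76, 2.76]. Speed limits (rad/s): [2.39, 2.39, 3.14, 3.14, 3.14, 3.14, 3.14].

INTERFACE

Orientations are given as a unit quaternion [w, x, y, z].
In Python, from plant import arm gives the robot as it stands.
- The arm moves only by the tool servo_tool, never from a script. Its argument "rows" is one flat list of numbers, 7 for each row, row after row: the shift along the world's x, y, z in m, then the turn, a rotation vector about the world's x, y, z in degrees, then the opening, from -1 (shut) to 1 (fully open). In form: [dx, dy, dz, ax, ay, az, fingers, dx, dy, dz, ax, ay, az, fingers, ...]. A call has 1 to 20 rows; each row is the pose to reach, as a shift and turn from the pose commanded when the call began; what a row does not reach only later rows make up. A row lasts 1/12 s, in which the tool goes at most 41.7 mm and 7.16 degrees, less where a joint would pass 70% of its speed; a pose out of reach is approached as far as the arm can. A call with a gripper value outside its range is refused whole. The fingers move at their own pace and stop on an object; the grip force is fixed at half the most. Time passes only in rows, so rows that repeat a pose let the fingers close. It gives the time, the measured TCP pose, the force, the opening and the grip force at its end, in the units of the state.
- arm.observe(): the state, without advancing time (a new reading comes with each control period).
- arm.grab_frame(name): name is "side" or "top"; returns the picture (420x560x3 uint8, red, green, blue); there is no depth.
- arm.camera_model(name): a dict with "mtx" (3x3 intrinsics, pixels), "extrinsics" (4x4, takes a point from camera to world coordinates). Camera axes: x right, y up, looking along -z (the intrinsics and any distortion apply to the point x, -y, -z); pixel columns grow to the right and rows downward; lengths in m; the calibration is good to about 2 mm. A picture is of the moment at which its call begins. camera_model takes no time and is no camera call.
- arm.close_job(): hands the job in; it is judged then, once.
The state is a dict: "t": time; "qpos": joint angles; "qvel": joint speeds; "effort": joint torques, N m; "position": TCP position; "tcp_rot": TCP orientation; "wrist_force": force on the tool from outside, world axes, zero at the start; "ft_torque": the same for the moment, N m; "opening": finger opening in m; "finger_force": force on a finger pad.
Only numpy, scipy, OpenCV 4.12 (cv2) and the standard library are available. Lean on these libraries where they do the work, as an engineer would, in place of code of your own. Each camera call takes 0.05 s, during which the arm holds its last target. There are 200 camera calls.

TASK

Push the cork turntable round until the open cup, the one without a lid, stands centred under the outlet of the dripper, and only then press the valve's lever down with a fingertip so that it snaps over into its lower, open position and stays there. The three cups ride round on the cork, standing where they are; do not pick up or shove any cup, and leave the jar, tong, tin and jug alone.

Things in the scene. Friction and masses are not known exactly. Their poses are not given: they have to be found in the camera images.
- turntable (a joint): angle of the turntable disc (rad), growing anticlockwise seen from above; no stop within a full turn either way. A light wooden plate with a cork face, 280 mm in diameter, 18 mm thick, on a low black foot on the crate top. The bearing drags slightly (about 0.04 N m): 1 N at the rim turns it, and it stops within a few degrees when no longer pushed.
- turntable_centre (a point): centre of the disc, on its cork face (z = 180 mm, 30 mm above the crate top). z axis up. The crate top is at z = 150 mm and is 460 mm (x) by 780 mm (y).
- handle_a (a point): middle of the top bar of one of two chrome handles standing on the disc's rim, 124 mm from the disc's centre, 36 mm above the cork. Each is an arch of 9 mm bar; its upright legs stand 130 mm from the centre, 0.31 rad round the disc to either side (79 mm apart). A fingertip just over the cork, beside a leg and outside the arch, pushes the disc round. Handles pass freely below the dripper.
- handle_b (a point): the same point of the second, identical handle, directly opposite the first.
- outlet (a point): lower tip of the drip spout, 130 mm above the crate top, 40 mm above a cup's rim. It lies straight over the circle on which the cups stand (within 8 mm). Above it: the steel valve body (38 mm across) and the white ceramic cone, 92 mm across at the rim, its top 110 mm above this point.
- drip_stand: fixed chrome drip stand that carries dripper and valve. Origin at the foot of its 14 mm post, on the crate top; the post is 287 mm high, on a 100 x 140 mm base plate. The spout's axis is 120 mm from the post along the stand's -x, which points about towards the robot and on to the turntable's centre, 195 mm from the post.
- valve_lever (a joint): angle of the valve's toggle lever (rad): 0 = valve shut, lever slanting up at 25 degrees; 0.88 = valve open, lever slanting down at 25 degrees. It is an over-centre lever: a spring presses it against either stop, and it snaps across by itself once past level (0.44). Pushing it off a stop takes about 4 N at the pad, less and less towards level. Two thin springs flank it for the first 35 mm from the pivot.
- lever_pivot (a point): pivot of the valve lever, 20 mm from the spout's axis on the side towards the robot and 18 mm above the spout tip; its axis is level, across the lever.
- lever_pad (a point): centre of the upper face of the round dark wooden pad (19 mm across, 6 mm thick) at the end of the flat brass lever, 80 mm from the pivot. The lever points from the dripper towards the turntable's centre. The pad is 34 mm above the pivot when shut (332 mm above the table), 34 mm below when open. In plan it is 92 to 100 mm from the spout's axis, 45 mm outside the cone's rim, free from above.
- cup_open: the open terracotta-brown cup, loose on the cork: 70 mm across the rim, 60 mm high, walls 4 mm, 160 g. Origin at the centre of its underside. Its centre stands 75 mm (within 3 mm) from the turntable's centre.
- cup_lidded_1: like the open cup but with a flat pale wooden lid (74 mm) with a small knob; 78 mm high in all. Origin at the centre of its underside. The three cups stand 120 degrees apart on the same circle.
- cup_lidded_2: a second lidded cup, the same as the first.
- jar: empty glass jar with an aluminium screw lid, 72 mm across, 83 mm high, loose on the crate near one of its far corners. Origin at the centre of its underside.
- tong: short bamboo tong lying flat, 150 mm long, 25 mm wide, 10 mm high, loose on the crate near the other far corner. Origin at the middle of its underside, x along it.
- tea_tin: green tin with a brass lid, 62 mm across, 70 mm high, loose near one of the crate's corners nearest to the robot. Origin at the centre of its underside.
- milk_jug: small steel jug with a wire handle, 64 mm across, 60 mm high, loose near the crate's other corner nearest to the robot. Origin at the centre of its underside.
Mind the look-alikes: they are no part of the job. Leave any turquoise look-alike of the cup_lidded_1 alone. Leave any purple look-alike of the cup_lidded_2 alone.

How it is judged:
On the way, in this order (a step that is already met when the one before it is completed fails the run):
1. the open cup stands still under the outlet (within 15 mm), the valve still shut (horizontal distance between cup_open and outlet below 0.015 m and velocity of joint turntable between -0.05 and 0.05 rad/s and value of joint valve_lever below 0.3 rad), for 0.3 s.
2. the valve lever has snapped down to its open stop, the cup still under the outlet (horizontal distance between cup_open and outlet below 0.015 m and value of joint valve_lever above 0.8 rad), for 0.2 s.
At the end, for the whole second after the job is handed in: The open cup is upright on the cork with its centre within 15 mm of the point below the outlet, the turntable is at rest, the valve lever rests at its lower stop (joint above 0.8 of 0.88 rad), and all three cups stand upright on the cork (all of step 2 and velocity of joint turntable between -0.05 and 0.05 rad/s and angle between each of cup_open, cup_lidded_1, cup_lidded_2's own z axis and vertical below 0.08 rad and height (world z) of cup_open between 0.174 and 0.186 m and height (world z) of cup_lidded_1 between 0.174 and 0.186 m and height (world z) of cup_lidded_2 between 0.174 and 0.186 m); the robot touches nothing.
It fails at once if the valve is opened (lever past level) while the open cup is more than 18 mm off the outlet's axis (value of joint valve_lever above 0.44 rad and horizontal distance between cup_open and outlet above 0.018 m).
It fails at once if a cup is lifted more than 12 mm off the cork (height (world z) of any of cup_open, cup_lidded_1, cup_lidded_2 above 0.192 m).
It fails at once if a cup is tipped by more than 17 degrees (angle between any of cup_open, cup_lidded_1, cup_lidded_2's own z axis and vertical above 0.3 rad).
It fails at once if a cup is shoved about on the cork (its distance to another cup, 130 mm at the start, changes by more than 18 mm, or its distance to the turntable's centre, 75 mm, by more than 18 mm) (horizontal distance between cup_open and cup_lidded_1 below 0.112 m or horizontal distance between cup_open and cup_lidded_1 above 0.148 m or horizontal distance between any of cup_open, cup_lidded_1 and cup_lidded_2 below 0.112 m or horizontal distance between any of cup_open, cup_lidded_1 and cup_lidded_2 above 0.148 m or horizontal distance between any of cup_open, cup_lidded_1, cup_lidded_2 and turntable_centre below 0.057 m or horizontal distance between any of cup_open, cup_lidded_1, cup_lidded_2 and turntable_centre above 0.093 m).
It fails at once if the jar, tong, tin or jug is moved by more than 20 mm (distance of any of jar, tong, tea_tin, milk_jug from where it was at the start of the episode above 0.02 m).
It also fails if it takes over 72 s, if anything falls off the work surface, if the arm or the gripper's body presses on something with over 40 N, if the wrist force passes 120 N, or if a joint passes its speed limit or range.

## Working session

There is one attempt and no reset: what is moved stays moved. The work goes in short steps, Python scripts to look and compute and a tool call to move; the robot and the scene stay as the last step left them, time stands still between calls to the robot, and variables do not carry over. Pictures are saved under pics/ and viewed, at most 10 in all, crops included, and the job is handed in when it is done.

Besides the shell and the picture viewer there is one more tool, called in YAML: its name, and indented under it one key for each argument. servo_tool: Moves the arm, as the interface text tells. Its arguments: {"type":"object","properties":{"rows":{"type":"array","items":{"type":"number"}}},"required":["rows"]}

```bash
mkdir -p pics; cat > h.py <<'E'
import numpy as np, cv2
from plant import arm
def save(name,fn):
    im=arm.grab_frame(name); cv2.imwrite(fn,im[:,:,::-1]); return im
def ray(name,u,v):
    c=arm.camera_model(name);K=np.array(c["mtx"]);E=np.array(c["extrinsics"])
    d=np.linalg.inv(K)@[u,v,1]; d=E[:3,:3]@[d[0],-d[1],-d[2]]
    return E[:3,3],d
def atz(name,u,v,z):
    o,d=ray(name,u,v); return o+d*(z-o[2])/d[2]
def proj(name,p):
    c=arm.camera_model(name);K=np.array(c["mtx"]);E=np.linalg.inv(np.array(c["extrinsics"]))
    q=E[:3,:3]@np.array(p)+E[:3,3]; q=K@[q[0],-q[1],-q[2]]; return q[:2]/q[2]
E
python3 - <<'E'
from h import *
save("side","pics/s0.png");save("top","pics/t0.png")
for n in("side","top"):
    c=arm.camera_model(n);print({k:np.round(v,3).tolist() if not isinstance(v,str) else v for k,v in c.items()})
s=arm.observe();print(s["t"],s["position"],s["tcp_rot"])
E
```

```text
{'mtx': [[457.755, 0.0, 268.572], [0.0, 457.755, 204.567], [0.0, 0.0, 1.0]], 'extrinsics': [[0.998, 0.033, -0.062, 0.46], [-0.069, 0.637, -0.768, -0.829], [0.015, 0.77, 0.638, 0.873], [0.0, 0.0, 0.0, 1.0]]}
{'mtx': [[436.933, 0.0, 276.148], [0.0, 436.933, 212.188], [0.0, 0.0, 1.0]], 'extrinsics': [[-0.013, 0.995, -0.097, 0.408], [-1.0, -0.016, -0.027, -0.008], [-0.028, 0.097, 0.995, 1.372], [0.0, 0.0, 0.0, 1.0]]}
0.1 [0.21401461 0.61320349 0.23793985] [-6.86914152e-05  1.67050402e-01  9.85948066e-01 -7.55431118e-04]
```

View pics/s0.png

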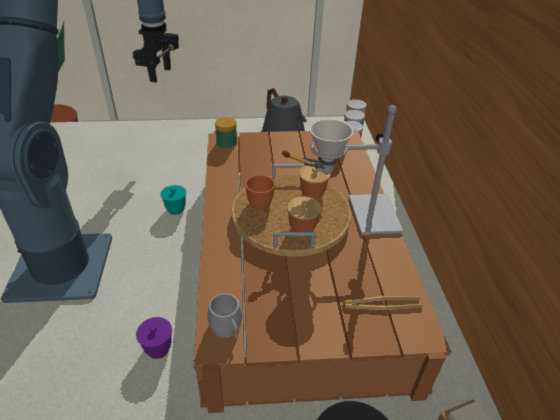

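View pics/t0.png

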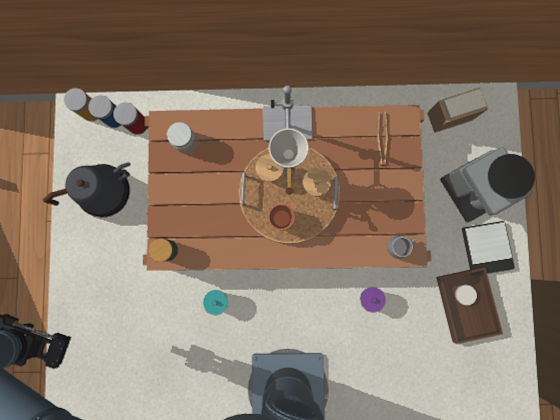

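Open cup, no lid: top (281,216), side (260,192). Lidded cups are at top (269,170) and (316,181). The turquoise (215,302) and purple (373,300) look-alikes are off the crate. I'll enlarge the scene to confirm.

```bash
python3 - <<'E'
import cv2,numpy as np
t=cv2.imread("pics/t0.png")[75:255,220:360];s=cv2.imread("pics/s0.png")[90:270,220:400]
a=cv2.resize(t,None,fx=3,fy=3,interpolation=cv2.INTER_CUBIC)
b=cv2.resize(s,(378,540),interpolation=cv2.INTER_CUBIC) if 0 else cv2.resize(s,None,fx=2.1,fy=2.1,interpolation=cv2.INTER_CUBIC)
o=np.zeros((540,800,3),np.uint8);o[:,:420]=a;o[:378,420:798]=b
cv2.imwrite("pics/c0.png",o)
E
python3 - <<'E'
from h import *
# tt rim at z=.18
for nm,n,u,v,z in [("cupopen rim","top",281,216,.24),("lid1 top","top",269,168,.25),("lid2","top",316,181,.25),("disc","top",289.5,194,.18),("hA","top",243,189,.216),("hB","top",337,192,.216),("cone top","top",289,148,.39),("pad","top",289,190,.332),("postfoot","top",287,118,.15),("posttop","top",288,90,.437),
 ("cuprim s","side",260,185,.24),("hnear","side",295,235,.216),("hfar","side",288,166,.216),("cone s","side",331,134,.39),("pad s","side",287,154,.332),("tin","top",163,250,.22),("jug","top",401,246,.21)]:
    print(nm,atz(n,u,v,z).round(3))
E
```

```text
cupopen rim [0.508 0.01  0.24 ]
lid1 top [0.633 0.039 0.25 ]
lid2 [ 0.597 -0.082  0.25 ]
disc [ 0.574 -0.014  0.18 ]
hA [0.584 0.111 0.216]
hB [ 0.572 -0.14   0.216]
cone top [ 0.651 -0.013  0.39 ]
pad [ 0.562 -0.012  0.332]
postfoot [ 0.798 -0.01   0.15 ]
posttop [ 0.77  -0.013  0.437]
cuprim s [0.507 0.004 0.24 ]
hnear [ 0.572 -0.14   0.216]
hfar [0.583 0.111 0.216]
cone s [ 0.65  -0.029  0.39 ]
pad s [ 0.564 -0.01   0.332]
tin [0.424 0.324 0.22 ]
jug [ 0.426 -0.305  0.21 ]
```

View pics/c0.png

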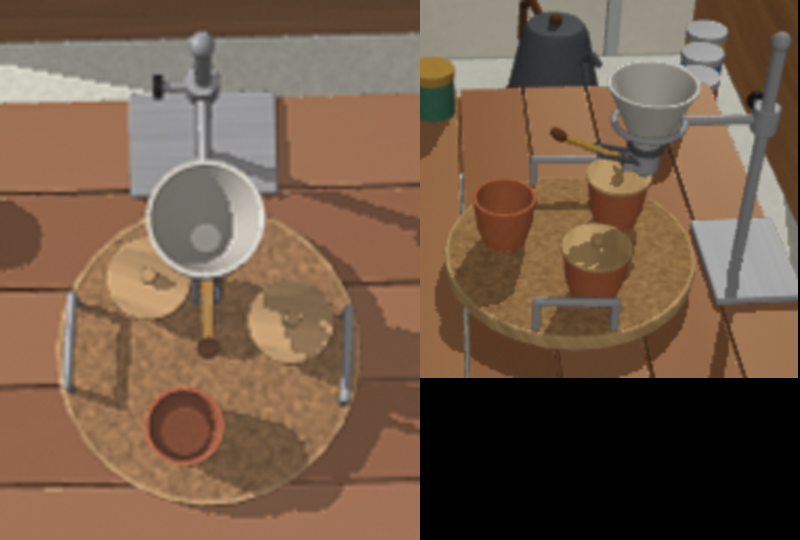

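Turntable centre is at about (0.578, -0.0145) and the outlet near (0.652, -0.013). The open cup is at 163° on the disc, so I'll turn it clockwise by about 163° by pushing handle B's trailing leg along the robot's side. First I swing the arm round on the robot's side, with the fingers shut.

servo_tool:
  rows: [0.02,-0.03,0.04,0,0,-5,-1,0.04,-0.06,0.08,0,0,-10,-1,0.06,-0.09,0.11,0,0,-15,-1,0.08,-0.12,0.14,0,0,-20,-1,0.1,-0.15,0.172,0,0,-25,-1,0.12,-0.18,0.172,0,0,-30,-1,0.14,-0.21,0.172,0,0,-35,-1,0.16,-0.245,0.172,0,0,-40,-1,0.18,-0.28,0.172,0,0,-45,-1,0.206,-0.313,0.172,0,0,-50,-1,0.206,-0.353,0.172,0,0,-55.8,-1,0.206,-0.393,0.172,0,0,-55.8,-1,0.206,-0.433,0.172,0,0,-55.8,-1,0.206,-0.473,0.172,0,0,-55.8,-1,0.206,-0.513,0.172,0,0,-55.8,-1,0.206,-0.553,0.172,0,0,-55.8,-1,0.206,-0.593,0.172,0,0,-55.8,-1,0.206,-0.633,0.172,0,0,-55.8,-1,0.206,-0.673,0.172,0,0,-55.8,-1,0.206,-0.713,0.172,0,0,-55.8,-1]

```text
t: 1.77
position: [0.4194, -0.0999, 0.4107]
tcp_rot: [-0.0, 0.609, 0.793, 0.0]
wrist_force: [0.9, -0.4, 0.2]
opening: 0.0003
finger_force: 0.0
```

servo_tool:
  rows: [0.02,-0.033,0,0,0,0,-1,0.04,-0.066,0,0,0,0,-1,0.06,-0.1,0,0,0,0,-1,0.08,-0.13,0,0,0,0,-1,0.11,-0.11,0,0,0,0,-1,0.14,-0.09,0,0,0,0,-1,0.17,-0.07,0,0,0,0,-1,0.2,-0.05,0,0,0,0,-1,0.222,-0.031,0,0,0,0,-1,0.222,-0.031,-0.03,0,0,0,-1,0.222,-0.031,-0.06,0,0,0,-1,0.222,-0.031,-0.09,0,0,0,-1,0.222,-0.031,-0.12,0,0,0,-1,0.222,-0.031,-0.13,0,0,0,-1,0.222,-0.031,-0.13,0,0,0,-1]

```text
t: 3.02
position: [0.6406, -0.128, 0.2778]
tcp_rot: [-0.002, 0.609, 0.793, -0.001]
wrist_force: [0.3, -0.1, -0.2]
opening: 0.0002
finger_force: 0.0
```

```bash
python3 - <<'E'
from h import *
s=save("side","pics/s1.png")
o=cv2.resize(s[60:300,160:460],None,fx=2.5,fy=2.5)[:,:,::-1]
cv2.imwrite("pics/c1.png",o)
p=arm.observe();print(p["t"],p["position"],p["wrist_force"])
E
```

```text
3.0667 [ 0.64180279 -0.12868684  0.28027562] [0.84625625 0.7951205  1.31544248]
```

View pics/c1.png

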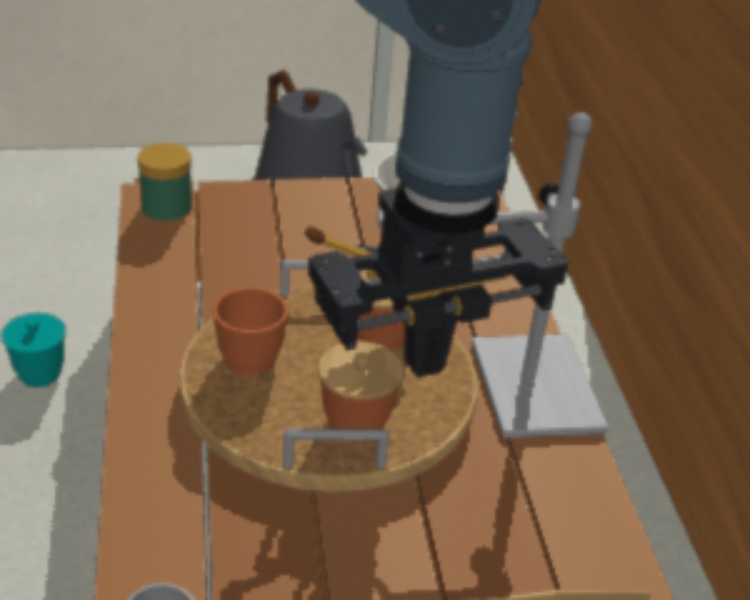

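The fingertip (crop 425,372) is above and to the right of handle B's trailing leg (base at crop 380,465, which is side px 312,246). The wrist clears the cone. I'll check the landing spot against the leg.

```bash
python3 - <<'E'
from h import *
c=np.array([.578,-.0145])
print("leg base",atz("side",312,246,.18).round(4),"left leg",atz("side",160+288/2.5,60+466/2.5,.18).round(4))
for a in(285.1,249.5): 
    q=c+.13*np.array([np.cos(np.radians(a)),np.sin(np.radians(a))]);print(q.round(4),proj("side",[*q,.18]))
print("lidded2 lid rim centre",atz("side",160+360/2.5,60+370/2.5,.245).round(4))
E
```

```text
leg base [ 0.6109 -0.1384  0.18  ] left leg [ 0.532  -0.1353  0.18  ]
[ 0.6119 -0.14  ] [312.53928174 246.52720338]
[ 0.5325 -0.1363] [275.44654214 246.71053958]
lidded2 lid rim centre [ 0.5959 -0.0882  0.245 ]
```

```bash
python3 - <<'E'
from h import *
c=np.array([.578,-.0145]);b=np.array([.642,-.131])
def f(t):
    a=np.radians(t);return c+.132*np.array([np.cos(a),np.sin(a)])+.0222*np.array([-np.sin(a),np.cos(a)])
for t in [289,287,285,283,280,277,273,269,265,261,257,253,249,245,241,237,233]+list(range(229,116,-4)):
    print(t,(f(t)-b).round(3),"yaw",round((t-285)*.88,1) if t<285 else 0)
E
```

```text
289 [-0.    -0.001] yaw 0
287 [-0.004 -0.003] yaw 0
285 [-0.008 -0.005] yaw 0
283 [-0.013 -0.007] yaw -1.8
280 [-0.019 -0.01 ] yaw -4.4
277 [-0.026 -0.012] yaw -7.0
273 [-0.035 -0.014] yaw -10.6
269 [-0.044 -0.016] yaw -14.1
265 [-0.053 -0.017] yaw -17.6
261 [-0.063 -0.017] yaw -21.1
257 [-0.072 -0.017] yaw -24.6
253 [-0.081 -0.016] yaw -28.2
249 [-0.091 -0.015] yaw -31.7
245 [-0.1   -0.013] yaw -35.2
241 [-0.109 -0.01 ] yaw -38.7
237 [-0.117 -0.006] yaw -42.2
233 [-0.126 -0.002] yaw -45.8
229 [-0.134  0.002] yaw -49.3
225 [-0.142  0.007] yaw -52.8
221 [-0.149  0.013] yaw -56.3
217 [-0.156  0.019] yaw -59.8
213 [-0.163  0.026] yaw -63.4
209 [-0.169  0.033] yaw -66.9
205 [-0.174  0.041] yaw -70.4
201 [-0.179  0.048] yaw -73.9
197 [-0.184  0.057] yaw -77.4
193 [-0.188  0.065] yaw -81.0
189 [-0.191  0.074] yaw -84.5
185 [-0.194  0.083] yaw -88.0
181 [-0.196  0.092] yaw -91.5
177 [-0.197  0.101] yaw -95.0
173 [-0.198  0.111] yaw -98.6
169 [-0.198  0.12 ] yaw -102.1
165 [-0.197  0.129] yaw -105.6
161 [-0.196  0.138] yaw -109.1
157 [-0.194  0.148] yaw -112.6
153 [-0.192  0.157] yaw -116.2
149 [-0.189  0.165] yaw -119.7
145 [-0.185  0.174] yaw -123.2
141 [-0.181  0.182] yaw -126.7
137 [-0.176  0.19 ] yaw -130.2
133 [-0.17   0.198] yaw -133.8
129 [-0.164  0.205] yaw -137.3
125 [-0.158  0.212] yaw -140.8
121 [-0.151  0.218] yaw -144.3
117 [-0.144  0.224] yaw -147.8
```

Down beside the leg, then the first part of the push, to θ = 237°.

servo_tool:
  rows: [0,0,-0.03,0,0,0,-1,0,0,-0.06,0,0,0,-1,0,0,-0.08,0,0,0,-1,0,0,-0.08,0,0,0,-1,-0.004,-0.003,-0.08,0,0,0,-1,-0.008,-0.005,-0.08,0,0,0,-1,-0.013,-0.007,-0.08,0,0,-1.8,-1,-0.019,-0.01,-0.08,0,0,-4.4,-1,-0.026,-0.012,-0.08,0,0,-7,-1,-0.035,-0.014,-0.08,0,0,-10.6,-1,-0.044,-0.016,-0.08,0,0,-14.1,-1,-0.053,-0.017,-0.08,0,0,-17.6,-1,-0.063,-0.017,-0.08,0,0,-21.1,-1,-0.072,-0.017,-0.08,0,0,-24.6,-1,-0.081,-0.016,-0.08,0,0,-28.2,-1,-0.091,-0.015,-0.08,0,0,-31.7,-1,-0.1,-0.013,-0.08,0,0,-35.2,-1,-0.109,-0.01,-0.08,0,0,-38.7,-1,-0.114,-0.008,-0.08,0,0,-40.5,-1,-0.117,-0.006,-0.08,0,0,-42.2,-1]

```text
t: 4.73
position: [0.525, -0.1353, 0.2023]
tcp_rot: [0.0, 0.855, 0.519, 0.001]
wrist_force: [1.2, -1.4, 0.1]
opening: 0.0002
finger_force: 0.8
```

```bash
python3 - <<'E'
from h import *
s=save("side","pics/s2.png");t=save("top","pics/t2.png")
o=np.zeros((600,800,3),np.uint8)
o[:480,:400]=cv2.resize(s[100:292,200:360],None,fx=2.5,fy=2.5);o[:480,400:]=cv2.resize(t[75:267,210:370],None,fx=2.5,fy=2.5)
cv2.imwrite("pics/c2.png",o[:,:,::-1])
p=arm.observe();print(p["t"],p["position"],p["wrist_force"])
E
```

```text
4.8333 [ 0.52526873 -0.1350075   0.20208025] [-0.688151   -0.07656333 -0.38930703]
```

View pics/c2.png

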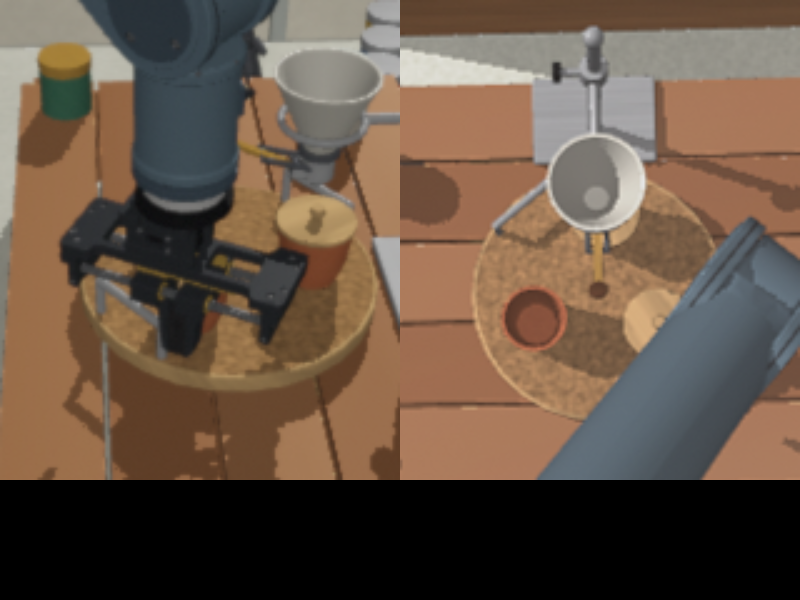

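The disc turns with the finger: the open cup has moved to crop (535,318) in the top view, and the cups have kept their spacing. I'll go on to θ = 165°.

servo_tool:
  rows: [-0.005,0.002,0,0,0,-1.8,-1,-0.009,0.004,0,0,0,-3.6,-1,-0.017,0.008,0,0,0,-7.1,-1,-0.025,0.013,0,0,0,-10.6,-1,-0.032,0.019,0,0,0,-14.1,-1,-0.039,0.025,0,0,0,-17.6,-1,-0.046,0.032,0,0,0,-21.2,-1,-0.052,0.039,0,0,0,-24.7,-1,-0.057,0.047,0,0,0,-28.2,-1,-0.062,0.054,0,0,0,-31.7,-1,-0.067,0.063,0,0,0,-35.2,-1,-0.071,0.071,0,0,0,-38.8,-1,-0.074,0.08,0,0,0,-42.3,-1,-0.077,0.089,0,0,0,-45.8,-1,-0.079,0.098,0,0,0,-49.3,-1,-0.08,0.107,0,0,0,-52.8,-1,-0.081,0.117,0,0,0,-56.4,-1,-0.081,0.126,0,0,0,-59.9,-1,-0.081,0.131,0,0,0,-61.7,-1,-0.08,0.135,0,0,0,-63.4,-1]

```text
t: 6.5
position: [0.4457, 0.0005, 0.2015]
tcp_rot: [-0.001, 1.0, -0.006, 0.001]
wrist_force: [0.9, -0.2, -0.2]
opening: 0.0004
finger_force: 0.2
```

servo_tool:
  rows: [0.0005,0.005,0,0,0,-1.8,-1,0.001,0.009,0,0,0,-3.5,-1,0.003,0.019,0,0,0,-7,-1,0.005,0.028,0,0,0,-10.6,-1,0.008,0.036,0,0,0,-14.1,-1,0.012,0.045,0,0,0,-17.6,-1,0.014,0.049,0,0,0,-19.4,-1,0.016,0.053,0,0,0,-21.1,-1,0.0185,0.057,0,0,0,-22.8,-1,0.021,0.061,0,0,0,-24.6,-1,0.021,0.061,0,0,0,-24.6,-1,0.021,0.061,0,0,0,-24.6,-1]

```text
t: 7.5
position: [0.4667, 0.061, 0.2013]
tcp_rot: [-0.0, 0.976, -0.218, 0.0]
wrist_force: [0.6, 0.4, 0.2]
opening: 0.0008
finger_force: 0.0
```

```bash
python3 - <<'E'
from h import *
s=save("side","pics/s3.png");t=save("top","pics/t3.png")
o=np.zeros((480,800,3),np.uint8)
o[:480,:400]=cv2.resize(s[100:292,220:380],None,fx=2.5,fy=2.5);o[:480,400:]=cv2.resize(t[75:267,210:370],None,fx=2.5,fy=2.5)
cv2.imwrite("pics/c3.png",o[:,:,::-1])
p=arm.observe();print(p["t"],p["position"],p["wrist_force"])
E
```

```text
7.6 [0.46632051 0.06080925 0.20108028] [-0.7354839  -0.39550417 -0.13245654]
```

View pics/c3.png

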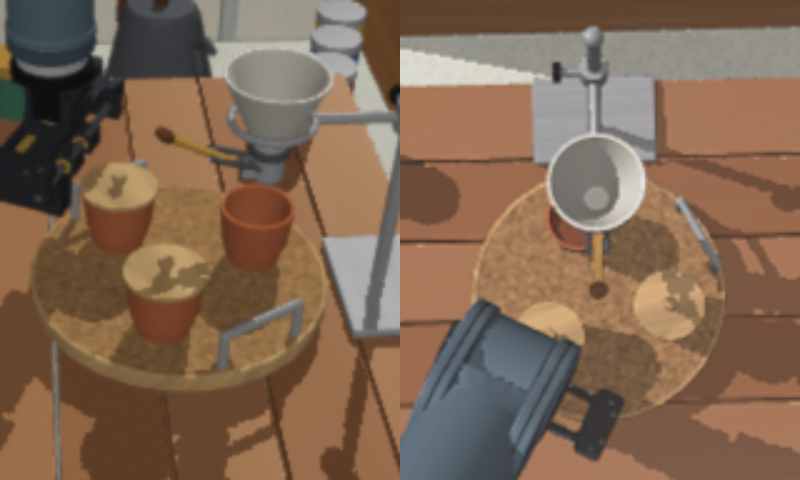

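The open cup's rim centre is at side crop (256,208), the spout tip at about (263,181), and the handle legs at (223,368) and (297,335). I'll work out the remaining angle.

```bash
python3 - <<'E'
from h import *
c=np.array([.578,-.0145])
g=lambda u,v,z:atz("side",220+u/2.5,100+v/2.5,z)[:2]
def pol(n,p): d=p-c;print(n,p.round(4),np.linalg.norm(d).round(4),np.degrees(np.arctan2(d[1],d[0])).round(1))
pol("cup",g(256,208,.24)); pol("lidA",g(120,190,.245)); pol("lidB",g(165,275,.245))
pol("leg1",g(223,368,.18));pol("leg2",g(297,335,.18));pol("spout",g(263,181,.28)); pol("cone",g(278,80,.39))
t=lambda u,v,z:atz("top",210+(u-400)/2.5,75+v/2.5,z)[:2]
pol("cone top",t(597,182,.39));pol("pad",t(599,290,.332));pol("post",t(593,33,.437))
pol("padbase",t(592,140,.15)) 
print(proj("side",[.653,-.0135,.28]))
E
```

```text
cup [0.6508 0.0037] 0.0751 14.1
lidA [0.527 0.031] 0.0684 138.3
lidB [ 0.5569 -0.0928] 0.0811 -105.1
leg1 [ 0.6044 -0.1416] 0.1299 -78.3
leg2 [ 0.6755 -0.1043] 0.1326 -42.7
spout [ 0.6514 -0.0095] 0.0735 3.9
cone [ 0.6516 -0.0209] 0.0738 -5.0
cone top [ 0.6511 -0.0128] 0.0732 1.4
pad [ 0.5597 -0.0133] 0.0183 176.1
post [ 0.7738 -0.0112] 0.1959 1.0
padbase [ 0.7597 -0.0089] 0.1818 1.8
[326.21909258 173.42763087]
```

The cup is about 13° short, and the outlet direction is about 1°. I'll make a slow final push to θ = 124°.

servo_tool:
  rows: [0.0015,0.002,0,0,0,-0.9,-1,0.003,0.004,0,0,0,-1.8,-1,0.0045,0.006,0,0,0,-2.7,-1,0.006,0.008,0,0,0,-3.5,-1,0.0075,0.0098,0,0,0,-4.4,-1,0.009,0.0115,0,0,0,-5.3,-1,0.0105,0.0133,0,0,0,-6.2,-1,0.012,0.015,0,0,0,-7,-1,0.0135,0.0168,0,0,0,-7.9,-1,0.015,0.0185,0,0,0,-8.8,-1,0.0165,0.02,0,0,0,-9.6,-1,0.018,0.0215,0,0,0,-10.5,-1,0.019,0.0225,0,0,0,-10.9,-1,0.02,0.0235,0,0,0,-11.4,-1,0.02,0.0235,0,0,0,-11.4,-1,0.02,0.0235,0,0,0,-11.4,-1]

```text
t: 8.93
position: [0.4862, 0.0847, 0.2007]
tcp_rot: [-0.0, 0.949, -0.314, -0.0]
wrist_force: [0.1, -0.1, -0.2]
opening: 0.0002
finger_force: 0.0
```

```bash
python3 - <<'E'
from h import *
s=save("side","pics/s4.png")
cv2.imwrite("pics/c4.png",cv2.resize(s[100:250,220:400],None,fx=4,fy=4,interpolation=cv2.INTER_CUBIC)[:,:,::-1])
p=arm.observe();print(p["t"],p["position"],p["wrist_force"])
E
```

```text
8.9833 [0.48614899 0.08464102 0.20071114] [ 0.09966721 -0.66388074  0.52511112]
```

View pics/c4.png

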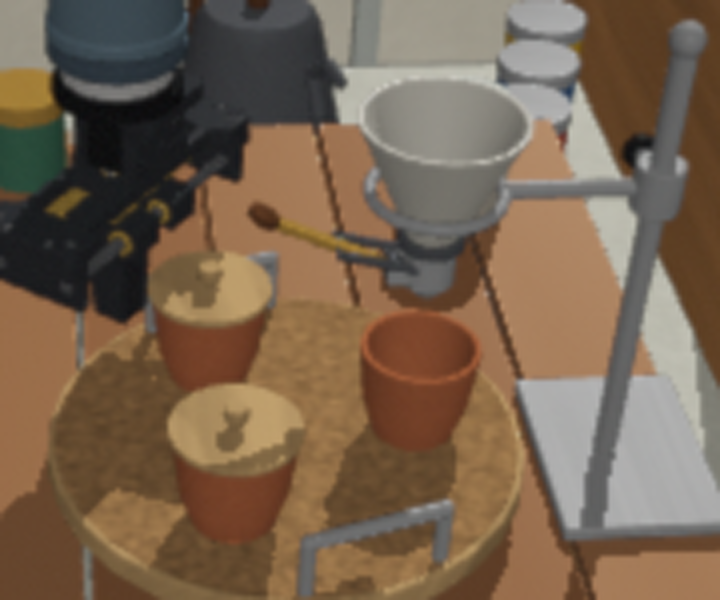

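Rim centre is at crop (420,349), the spout tip at about (428,286), the handle legs at (304,595) and (442,560), and the cup's base edge at (414,447).

```bash
python3 - <<'E'
from h import *
c=np.array([.578,-.0145])
g=lambda u,v,z:atz("side",220+u/4,100+v/4,z)[:2]
def pol(n,p): d=p-c;print(n,p.round(4),np.linalg.norm(d).round(4),np.degrees(np.arctan2(d[1],d[0])).round(1))
pol("cup",g(420,349,.24));pol("spout",g(428,286,.28));pol("leg2",g(442,562,.18));pol("leg1",g(304,597,.18))
for r in ([.653,-.013,.24],[.653,-.013,.28]): print((proj("side",r)-[220,100])*4)
t=cv2.imread("pics/t0.png")
E
```

```text
cup [ 0.6543 -0.0118] 0.0764 2.0
spout [ 0.656  -0.0063] 0.0784 6.0
leg2 [ 0.6536 -0.1238] 0.1328 -55.3
leg1 [ 0.5755 -0.1462] 0.1317 -91.1
[418.06277475 350.36828295]
[424.72751696 293.18349837]
```

The cup is at (0.654, -0.012), within a few mm of the outlet. Next I back off from the leg, lift, and line up in front of the lever with the gripper's long side across it.

servo_tool:
  rows: [-0.004,-0.003,0,0,0,0,-1,-0.008,-0.006,0,0,0,0,-1,-0.01,-0.007,0.005,0,0,0,-1,-0.012,-0.008,0.03,0,0,0,-1,-0.012,-0.008,0.065,0,0,0,-1,-0.012,-0.008,0.1,0,0,0,-1,-0.012,-0.008,0.135,0,0,6,-1,-0.016,-0.02,0.17,0,0,12,-1,-0.016,-0.04,0.2,0,0,18,-1,-0.016,-0.06,0.22,0,0,24,-1,-0.016,-0.08,0.22,0,0,30,-1,-0.016,-0.097,0.22,0,0,36.6,-1,-0.016,-0.097,0.22,0,0,36.6,-1,-0.016,-0.097,0.22,0,0,36.6,-1]

```text
t: 10.15
position: [0.4698, -0.0132, 0.4207]
tcp_rot: [-0.001, 1.0, -0.003, 0.0]
wrist_force: [0.6, 0.7, 0.3]
opening: -0.0
finger_force: 0.0
```

servo_tool:
  rows: [0,0,0,0,-6,0,-1,0,0,0,0,-12,0,-1,0.02,0,-0.01,0,-12,0,-1,0.04,0,-0.02,0,-12,0,-1,0.06,0,-0.03,0,-12,0,-1,0.075,0,-0.045,0,-12,0,-1,0.085,0,-0.06,0,-12,0,-1,0.085,0,-0.06,0,-12,0,-1,0.085,0,-0.06,0,-12,0,-1]

```text
t: 10.9
position: [0.5545, -0.0121, 0.3598]
tcp_rot: [0.001, 0.995, -0.002, 0.103]
wrist_force: [0.4, -0.7, 0.3]
opening: 0.0004
finger_force: 0.0
```

```bash
python3 - <<'E'
from h import *
s=save("side","pics/s5.png")
cv2.imwrite("pics/c5.png",cv2.resize(s[90:240,200:380],None,fx=4,fy=4,interpolation=cv2.INTER_CUBIC)[:,:,::-1])
p=arm.observe();print(p["t"],p["position"],p["tcp_rot"],p["wrist_force"])
E
```

```text
10.95 [ 0.55470728 -0.01227963  0.36081312] [ 2.82732382e-04  9.94570752e-01 -1.36468100e-03  1.04053244e-01] [-0.88251763 -0.39790231  0.66937433]
```

View pics/c5.png

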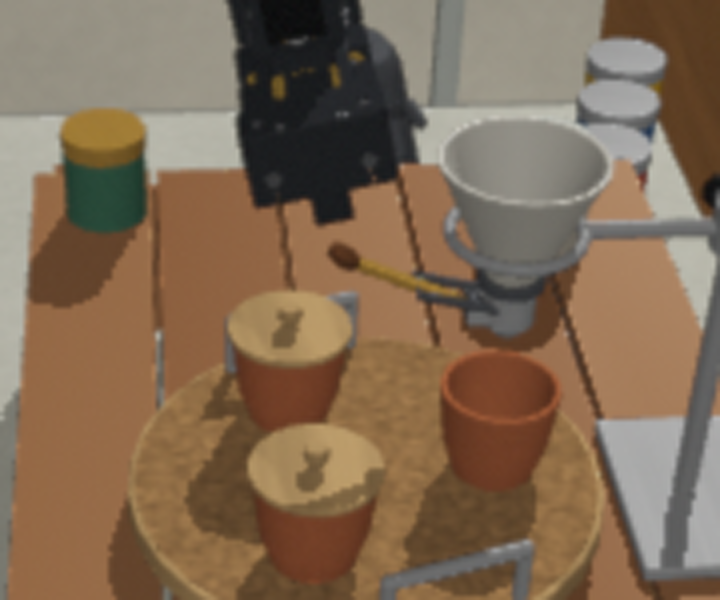

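The cup hasn't moved, with its rim still at side px (325,187). The fingertip is just above the pad at crop (344,255), with clear room to the cone. Now I press down to about z = 0.283 and lift off.

servo_tool:
  rows: [0.002,0,-0.012,0,-12,0,-1,0.002,0,-0.022,0,-12,0,-1,0.002,0,-0.028,0,-12,0,-1,0.002,0,-0.034,0,-12,0,-1,0.002,0,-0.04,0,-12,0,-1,0.002,0,-0.046,0,-12,0,-1,0.002,0,-0.052,0,-12,0,-1,0.001,0,-0.058,0,-12,0,-1,0,0,-0.064,0,-12,0,-1,0,0,-0.07,0,-12,0,-1,0,0,-0.077,0,-12,0,-1,0,0,-0.077,0,-12,0,-1]

```text
t: 11.95
position: [0.5543, -0.012, 0.2829]
tcp_rot: [-0.001, 0.978, -0.0, 0.207]
wrist_force: [0.2, 0.2, 0.1]
opening: 0.0006
finger_force: 0.0
```

I gave the 12° turn again, although turns are relative, so the tool is now tilted 24° away from the cone. It did no harm, and the force has dropped to zero. I'll withdraw up and back, then check.

servo_tool:
  rows: [-0.002,0,0.02,0,0,0,-1,-0.005,0,0.045,0,0,0,-1,-0.01,0,0.08,0,0,0,-1,-0.03,0,0.11,0,0,0,-1,-0.06,0,0.12,0,0,0,-1,-0.09,0,0.12,0,0,0,-1,-0.11,0,0.12,0,0,0,-1,-0.11,0,0.12,0,0,0,-1]

```text
t: 12.62
position: [0.4432, -0.0133, 0.4035]
tcp_rot: [0.001, 0.978, -0.001, 0.208]
wrist_force: [0.3, -1.4, 0.5]
opening: 0.0008
finger_force: 0.0
```

```bash
python3 - <<'E'
from h import *
s=save("side","pics/s6.png")
cv2.imwrite("pics/c6.png",cv2.resize(s[90:240,200:380],None,fx=4,fy=4,interpolation=cv2.INTER_CUBIC)[:,:,::-1])
p=arm.observe();print(p["t"],p["position"],p["wrist_force"])
E
```

```text
12.6667 [ 0.44413032 -0.01370094  0.40377721] [ 0.09379571 -1.36656759 -0.52228363]
```

View pics/c6.png

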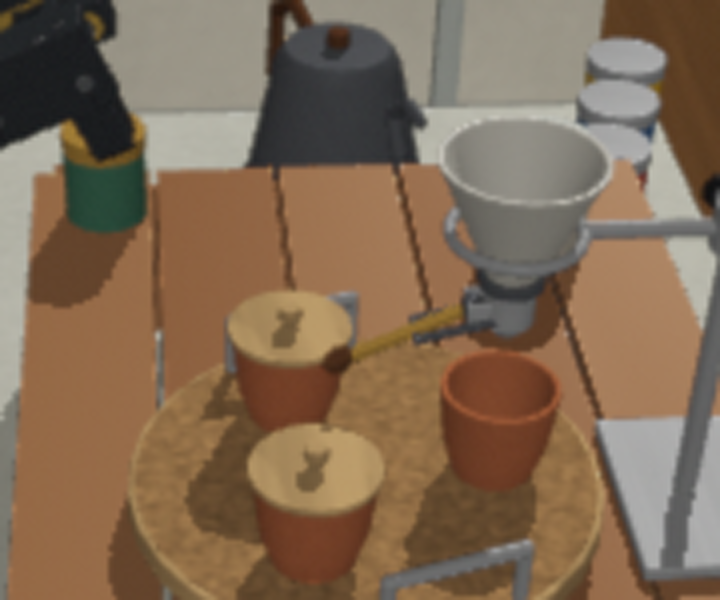

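The lever now slants down, with its pad at crop (337,358). The open cup is unchanged at (500,388), all three cups are upright, and the robot touches nothing.

```bash
python3 -c "
from plant import arm
print(arm.close_job())"
```

```text
the job is handed in; nothing more can be done
None
```

I turned the open cup to within a few mm of the point under the outlet, then snapped the valve lever down to open, and handed the job in at about 12.7 s; the hand-in call returned no verdict.

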